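Load two spindle stands in assembly order

TASK

Load the two spindle stands in assembly order. On the thick post of the round stand put the toothed gear (hub up, as it lies), then the plain ring, then the hexagon nut on top; on the thin post of the square stand put the pulley and then the slim sleeve. Every part must sit flat and fully down over its post, and the torque tester, the roll of tape and the screwdriver must stay where they are.

Things in the scene. Friction and masses are not known exactly. Their poses are not given: they have to be found in the camera images.
- round_stand: Fixed stand (like all the things here it is on a flat bench mat whose top is 4 mm above the worktop): dark round base plate, 84 mm diameter, 12 mm thick, with a bright upright post of 20 mm diameter in its centre; the post rises 60 mm above the plate (tip 72 mm above the underside), its last 8 mm taper to 8 mm diameter. Origin: centre of the underside, on the post's axis; z up.
- square_stand: Fixed stand: dark square base plate, 64 x 64 mm, 12 mm thick, with a bright upright post of 12 mm diameter in its centre; the post rises 50 mm above the plate (tip 62 mm above the underside), its last 8 mm taper to 5 mm diameter. Origin: centre of the underside, on the post's axis; z up.
- gear: Steel gear lying flat, loose, hub up: toothed wheel of 64 mm diameter, 10 mm thick, with a plain round hub of 40 mm diameter on top of it that reaches to 26 mm above the underside (good to grip by the hub, the upper 16 mm); through bore 28 mm. Nominal 160 g. Origin: centre of the underside, on the bore's axis; z up.
- ring: Plain aluminium ring lying flat, loose: outer diameter 42 mm, bore 28 mm, 18 mm high. Nominal 60 g. Origin: centre of the underside; z up.
- nut: Large steel hexagon nut lying flat, loose: 40 mm across flats (46 mm across corners), bore 28 mm, 18 mm high. Its x axis is square to one pair of flats; the other pairs are turned by 60 and 120 degrees about z. Nominal 90 g. Origin: centre of the underside; z up.
- pulley: Black plastic belt pulley lying flat, loose: two flanges of 50 mm diameter, each 6 mm thick, with a groove of 42 mm diameter between them; 22 mm high in all, bore 20 mm, five small dots on its top face. Nominal 60 g. Origin: centre of the underside; z up.
- sleeve: Slim aluminium sleeve (tube) standing upright, loose: outer diameter 28 mm, bore 20 mm, 32 mm high. Nominal 40 g. Origin: centre of the underside; z up.
- torque_tester: Bystander: dark grey instrument box, 105 x 62 x 50 mm, with a round metal socket on top, lying between the two stands. Origin: centre of the underside; its long side lies along its x axis. Not to be moved.
- tape_roll: Bystander: roll of black tape, 57 mm diameter, 19 mm high, lying flat at the far left. Origin: centre of the underside. Not to be moved.
- screwdriver: Bystander: screwdriver with a yellow handle, 175 mm long along its y axis, up to 30 mm thick, lying at the left. Origin: centre of the underside. Not to be moved.
Mind the look-alikes: they are no part of the job. Leave any brown look-alike of the gear alone.

How it is judged:
By the outcome, as a careful person would: the job done as asked, in the order asked, and still so for the second after the job is handed in, with the robot touching nothing.
It also fails if it takes over 120 s, if anything falls off the work surface, if the arm or the gripper's body presses on something with over 40 N, if the wrist force passes 120 N, or if a joint passes its speed limit or range.

ROBOT

A 6-joint arm with a two-finger parallel gripper is mounted at the origin on a cart in front of the work surface, level with it; the furniture and walls round the work are solid. World frame = base frame: x ahead of the robot, y to its left, z up, the work surface at z = 0. Lengths are in m, angles in rad, forces in N, time in s.
With the tool pointing down it reaches from about 0.325 to 0.775 m from the base axis. Payload 5.5 kg.
Tool frame: the origin (TCP) lies at the very end of the fingers, on their centre line; the grasp point (between the pads) lies 19 mm behind it; z points along the fingers, y is the line along which they close (so a half turn about z gives the same grasp; the last joint's range is limited). The gripper opens to 88 mm and grips with 3 to 60 N. Pads are 20 mm wide; open, the fingers measure 115 mm over their backs; the gripper's body (75 mm by 178 mm) begins 61 mm behind the grasp point.
Start: joints at [1.079, 0.091, 1.231, -0, 1.82, -0.057], TCP at [0.253, 0.544, 0.223] pointing down, gripper open.
Joint ranges: [-2.87, 2.87], [-0.86, 2.18], [0.17, 2.46], [-1.51, 4.65], [0.06, 2.69], [-2.65, 2.65]. Speed limits (rad/s): [2.57, 2.57, 3.01, 3.14, 3.14, 3.14].

INTERFACE

Orientations are given as a rotation vector (axis times angle).
In Python, from plant import bot, viewer gives the robot as it stands.
- The arm moves only by the tool servo_tool, never from a script. Its argument "increments" is a list of rows, each an object of numbers: "dx", "dy", "dz": the shift along the tool's x, y, z in cm; "yaw": the turn about the tool's z in degrees; "gripper": the gripper command: -1 is shut, 1 is fully open, values between are in proportion. In form: [{"dx": .., "dy": .., "dz": .., "yaw": .., "gripper": ..}, ...]. A call has 1 to 20 rows; each row is the pose to reach, as a shift and turn from the pose commanded when the call began, along the tool's axes at that moment; what a row does not reach only later rows make up. A row lasts 1/12 s, in which the tool goes at most 41.7 mm and 7.16 degrees, less where a joint would pass 70% of its speed; a pose out of reach is approached as far as the arm can. A call with a gripper value outside its range is refused whole. The fingers move at their own pace and stop on an object; "force" is the grip in N (left out, the last holds). Time passes only in rows, so rows that repeat a pose let the fingers close. It gives the time, the measured TCP pose, the force, the opening and the grip force at its end, in the units of the state.
- bot.sense(): the state, without advancing time (a new reading comes with each control period).
- viewer.snapshot(name): name is "side" or "top"; returns (picture, depth): 384x512x3 uint8, red, green, blue; 384x512 float32, m along the optical axis (not along the pixel's ray), 0 where there is no reading.
- viewer.get_calibration(name): a dict with "camera_matrix" (3x3 intrinsics, pixels), "R" (3x3) and "t" (3): a world point X has camera coordinates R X + t. Camera axes: x right, y down, z forward; pixel columns grow to the right and rows downward; lengths in m; the calibration is good to about 2 mm. A picture is of the moment at which its call begins. get_calibration takes no time and is no camera call.
- bot.hand_in(): hands the job in; it is judged then, once.
The state is a dict: "t": time; "q": joint angles; "joint_velocities": joint speeds; "tau": joint torques, N m; "tool_pos": TCP position; "eef_rot": TCP orientation; "contact_force": force on the tool from outside, world axes, zero at the start; "torque": the same for the moment, N m; "grip_width": opening from 0.0 (shut) to 1.0 (fully open); "gripper_force": force on a finger pad.
Only numpy, scipy, OpenCV 4.12 (cv2) and the standard library are available. Lean on these libraries where they do the work, as an engineer would, in place of code of your own. Each camera call takes 0.05 s, during which the arm holds its last target. There are 200 camera calls.

## Working session

There is one attempt and no reset: what is moved stays moved. The work goes in short steps, Python scripts to look and compute and a tool call to move; the robot and the scene stay as the last step left them, time stands still between calls to the robot, and variables do not carry over. Pictures are saved under pics/ and viewed, at most 14 in all, crops included, and the job is handed in when it is done.

Besides the shell and the picture viewer there is one more tool, called after "Emit:" as name(argument=value, ...), one argument or row to a line, values as JSON. servo_tool: Moves the arm, as the interface text tells. Its arguments: {"type":"object","properties":{"increments":{"type":"array"},"force":{"type":"number"}},"required":["increments"]}

```bash
mkdir -p pics; ls; cat > h.py <<'E'
import numpy as np, cv2
from plant import bot, viewer
def snap(name,fn=None):
    im,d=viewer.snapshot(name)
    if fn: cv2.imwrite('pics/'+fn,im[:,:,::-1])
    return im,d
def ray(name,u,v,z):
    c=viewer.get_calibration(name);K,R,t=[np.array(c[k]) for k in("camera_matrix","R","t")]
    o=-R.T@t; r=R.T@np.linalg.inv(K)@np.array([u,v,1.0])
    return o+r*(z-o[2])/r[2]
def cloud(name,d):
    c=viewer.get_calibration(name);K,R,t=[np.array(c[k]) for k in("camera_matrix","R","t")]
    v,u=np.mgrid[:d.shape[0],:d.shape[1]]
    P=np.stack([(u-K[0,2])/K[0,0]*d,(v-K[1,2])/K[1,1]*d,d],-1)
    return (P-t)@R
E
python3 - <<'E'
from h import *
for n in("top","side"):
    snap(n,n+"0.png"); c=viewer.get_calibration(n); R=np.array(c["R"]); print(n,c["camera_matrix"],-R.T@np.array(c["t"]),R)
print(bot.sense())
E
```

```text
pics
top [[373.19161913   0.         250.10469023]
 [  0.         373.19161913 197.88662636]
 [  0.           0.           1.        ]] [0.53676286 0.07620869 1.00039708] [[ 3.77600968e-03 -9.99992673e-01 -6.29783075e-04]
 [-9.98845817e-01 -3.74152132e-03 -4.78856510e-02]
 [ 4.78829437e-02  8.09872871e-04 -9.98852626e-01]]
side [[494.30978181   0.         258.69838059]
 [  0.         494.30978181 185.82996924]
 [  0.           0.           1.        ]] [ 0.29603198 -0.89514771  0.7119518 ] [[ 0.96429071 -0.26408531  0.02005937]
 [-0.12605969 -0.52426847 -0.84217072]
 [ 0.23292142  0.80956872 -0.53883773]]
{'t': 0.1, 'q': array([ 1.07928688e+00,  9.17700689e-02,  1.23176792e+00, -1.22513098e-05,
        1.81978450e+00, -5.66925091e-02]), 'joint_velocities': array([-0.00091855, -0.00095955, -0.00340657, -0.00011468, -0.00046183,
        0.00132435]), 'tau': array([ 2.35115331e-03, -4.47857273e+01, -4.07569134e+01,  7.01095420e-02,
        2.84620130e-02, -1.10421656e-04]), 'tool_pos': array([0.25262307, 0.54393446, 0.22162664]), 'eef_rot': array([-6.77546830e-01, -3.06719055e+00,  2.62045945e-03]), 'contact_force': array([-0.27829206,  0.1262447 , -0.42354921]), 'torque': array([-0.01493332, -0.02137935,  0.02935571]), 'gripper_force': 0.0, 'grip_width': 0.9977679536041254}
```

View pics/top0.png

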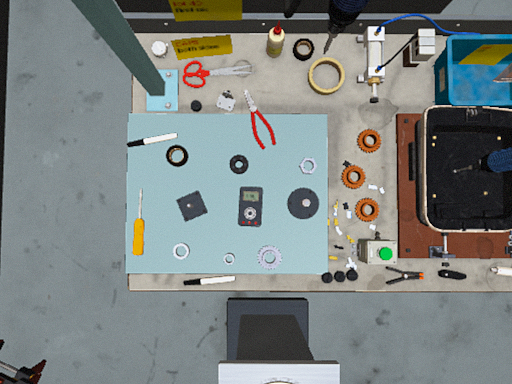

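View pics/side0.png

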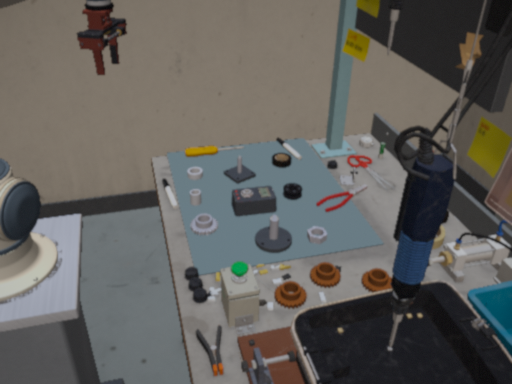

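The top view shows gear (270,257), sleeve (229,258), ring (181,251), nut (307,166), pulley (238,163), tape (177,155), round stand (304,203), square stand (191,206) and tester (250,206). The brown gears on the right are the look-alikes.

```bash
python3 - <<'E'
from h import *
im,d=snap("top"); P=cloud("top",d)
m=d[220:230,140:160]; print("mat z",np.median(P[222:235,200:225,2]))
objs=dict(gear=(270,257,.004,.026+.004),sleeve=(229,258,0,.036),ring=(181,251,0,.022),nut=(307,166,0,.022),pulley=(238,163,0,.026),round=(304,203,0,.016),square=(191,206,0,.016))
for k,(u,v,_,zt) in objs.items():
    r=24; s=(slice(v-r,v+r),slice(u-r,u+r)); Q=P[s]; z=Q[...,2]
    mk=((z>zt-.006)&(z<zt+.006)).astype(np.uint8)
    n,l,st,c=cv2.connectedComponentsWithStats(mk)
    if n<2: print(k,'none',np.percentile(z,[50,90,99]));continue
    i=1+np.argmax(st[1:,4]); cs,_=cv2.findContours((l==i).astype(np.uint8),0,2)
    (x,y),rad=cv2.minEnclosingCircle(max(cs,key=cv2.contourArea))
    uu,vv=x+u-r,y+v-r; w=ray("top",uu,vv,zt)
    q=Q[l==i]; bb=(q.min(0)+q.max(0))/2
    print(k,(round(uu,1),round(vv,1)),"rad mm",round(rad*1e3*(1-zt)/373,1),"ray",w.round(4),"bbox",bb.round(4),"zmed",np.median(q[:,2]).round(4), "zmax",z.max().round(3))
    if k in("round","square"):
        pm=z>(.045); pq=Q[pm]; print("  post",pq.shape,np.median(pq,0).round(4),(pq.min(0)+pq.max(0))/2)
# hires crop of mat
c=cv2.resize(im[140:280,125:330],None,fx=3.9,fy=3.9,interpolation=cv2.INTER_CUBIC); cv2.imwrite('pics/crop0.png',c[:,:,::-1])
E
```

```text
mat z 0.004038875085624992
gear (269.8, 257.1) rad mm 19.8 ray [0.4304 0.0255 0.03  ] bbox [0.4305 0.025  0.0292] zmed 0.0295 zmax 1.0
sleeve (228.9, 258.3) rad mm 13.9 ray [0.4276 0.1309 0.036 ] bbox [0.4283 0.1306 0.0348] zmed 0.0357 zmax 1.0
ring (181.0, 250.3) rad mm 21.1 ray [0.4462 0.2567 0.022 ] bbox [0.4456 0.2573 0.0208] zmed 0.0215 zmax 1.0
nut (308.5, 164.8) rad mm 22.4 ray [ 0.6715 -0.0765  0.022 ] bbox [ 0.6724 -0.0766  0.0205] zmed 0.0214 zmax 1.0
pulley (238.8, 163.2) rad mm 24.5 ray [0.6745 0.107  0.026 ] bbox [0.6753 0.1067 0.0254] zmed 0.0254 zmax 1.0
round (303.2, 202.6) rad mm 41.8 ray [ 0.572  -0.0631  0.016 ] bbox [ 0.5725 -0.0641  0.0161] zmed 0.0156 zmax 1.0
  post (68, 3) [ 0.5692 -0.0594  0.0716] [0.55927112 0.00183792 0.52490493]
square (191.7, 205.1) rad mm 43.1 ray [0.5643 0.2309 0.016 ] bbox [0.5648 0.2307 0.0158] zmed 0.0158 zmax 1.0
  post (28, 3) [0.562  0.2283 0.0619] [0.55277777 0.15629761 0.52403021]
```

View pics/crop0.png

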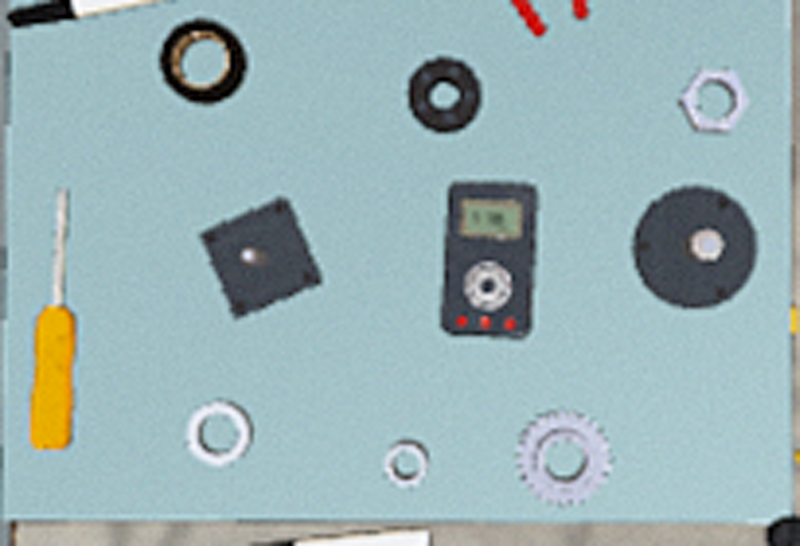

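Emit:
servo_tool(
  increments=[
    {"dx": -6, "dy": -6.3, "dz": 0, "yaw": 7, "gripper": 0.9},
    {"dx": -12, "dy": -12.5, "dz": 0, "yaw": 14, "gripper": 0.9},
    {"dx": -38, "dy": -39.5, "dz": 0, "yaw": 65.1, "gripper": 0.9},
    {"dx": -38, "dy": -39.5, "dz": 0, "yaw": 65.1, "gripper": 0.9},
    {"dx": -38, "dy": -39.5, "dz": 0, "yaw": 65.1, "gripper": 0.9},
    {"dx": -38, "dy": -39.5, "dz": 0, "yaw": 65.1, "gripper": 0.9},
    {"dx": -38, "dy": -39.5, "dz": 0, "yaw": 65.1, "gripper": 0.9},
    {"dx": -38, "dy": -39.5, "dz": 0, "yaw": 65.1, "gripper": 0.9},
    {"dx": -38, "dy": -39.5, "dz": 0, "yaw": 65.1, "gripper": 0.9},
    {"dx": -38, "dy": -39.5, "dz": 0, "yaw": 65.1, "gripper": 0.9},
    {"dx": -38, "dy": -39.5, "dz": 0, "yaw": 65.1, "gripper": 0.9},
    {"dx": -38, "dy": -39.5, "dz": 0, "yaw": 65.1, "gripper": 0.9},
    {"dx": -38, "dy": -39.5, "dz": 0, "yaw": 65.1, "gripper": 0.9},
    {"dx": -38, "dy": -39.5, "dz": 0, "yaw": 65.1, "gripper": 0.9},
    {"dx": -38, "dy": -39.5, "dz": 0, "yaw": 65.1, "gripper": 0.9},
    {"dx": -38, "dy": -39.5, "dz": 0, "yaw": 65.1, "gripper": 0.9},
    {"dx": -38, "dy": -39.5, "dz": 0, "yaw": 65.1, "gripper": 0.9},
    {"dx": -38, "dy": -39.5, "dz": 0, "yaw": 65.1, "gripper": 0.9},
  ],
  force=30,
)

```text
t: 1.65
tool_pos: [0.4307, 0.0274, 0.2227]
eef_rot: [-2.219, -2.224, -0.001]
contact_force: [0.0, -0.4, -0.8]
grip_width: 0.951
gripper_force: 0.0
```

```bash
cat >> h.py <<'E'
from scipy.spatial.transform import Rotation as Ro
def to(target,yang=None):
    """print increments (cm) from present pose to a world TCP point"""
    s=bot.sense(); R=Ro.from_rotvec(s["eef_rot"]).as_matrix(); p=np.array(s["tool_pos"])
    print("t",round(s["t"],2),"pos",p.round(4),"ytool deg",np.degrees(np.arctan2(R[1,1],R[0,1])).round(2),"tilt",R[:,2].round(4),"inc cm",((np.array(target)-p)@R*100).round(2),"F",s["contact_force"].round(1),"w",round(s["grip_width"]*88,1),s["gripper_force"])
E
python3 - <<'E'
from h import *
to([.4306,.0255,.0175])
im,d=snap("top")
P=cloud("top",d); Q=P[140:190,284:334]; mk=((Q[...,2]>.016)&(Q[...,2]<.028)).astype(np.uint8)
cs,_=cv2.findContours(mk,0,1); c=max(cs,key=cv2.contourArea)[:,0]+[284,140]
w=np.array([ray("top",u,v,.022)[:2] for u,v in c]); e=w-[.672,-.0765]; a=np.arctan2(e[:,1],e[:,0]); r=np.hypot(*e.T)
f=np.sum((r-r.mean())*np.exp(6j*a)); print("corner ang",np.degrees(np.angle(f))/6, len(w), r.min(),r.max())
print(np.c_[np.degrees(a),r*1e3].round(0)[np.argsort(a)].astype(int).tolist())
E
```

```text
t 1.65 pos [0.4307 0.0274 0.2227] ytool deg 0.13 tilt [ 2.e-04  4.e-04 -1.e+00] inc cm [-2.000e-01 -2.000e-02  2.052e+01] F [ 0.  -0.4 -0.8] w 83.7 0.0
corner ang 28.334098064731077 45 0.017528008168582843 0.022865295374414115
[[-176, 20], [-169, 20], [-161, 21], [-155, 22], [-145, 21], [-134, 20], [-128, 19], [-117, 19], [-110, 18], [-100, 20], [-92, 22], [-85, 20], [-76, 18], [-68, 19], [-56, 18], [-50, 19], [-39, 19], [-34, 21], [-28, 20], [-21, 19], [-13, 18], [-5, 18], [4, 18], [12, 18], [20, 19], [24, 22], [34, 21], [38, 19], [50, 19], [61, 20], [68, 18], [78, 20], [86, 22], [93, 22], [101, 20], [108, 21], [118, 19], [124, 21], [135, 20], [139, 22], [149, 23], [155, 22], [161, 21], [169, 20], [176, 20]]
```

Emit:
servo_tool(
  increments=[
    {"dx": -0.2, "dz": 3},
    {"dx": -0.2, "dz": 6},
    {"dx": -0.2, "dz": 9},
    {"dx": -0.2, "dz": 12},
    {"dx": -0.2, "dz": 15},
    {"dx": -0.2, "dz": 17},
    {"dx": -0.2, "dz": 18.5},
    {"dx": -0.2, "dz": 19.5},
    {"dx": -0.2, "dz": 20.2},
    {"dx": -0.2, "dz": 20.5},
    {"dx": -0.2, "dz": 20.5},
    {"dx": -0.2, "dz": 20.5},
    {"dx": -0.2, "dz": 20.5, "gripper": -1},
    {"dx": -0.2, "dz": 20.5, "gripper": -1},
    {"dx": -0.2, "dz": 20.5, "gripper": -1},
    {"dx": -0.2, "dz": 20.5, "gripper": -1},
    {"dx": -0.2, "dz": 20.5, "gripper": -1},
    {"dx": -0.2, "dz": 20.5, "gripper": -1},
    {"dx": -0.2, "dz": 20.5, "gripper": -1},
    {"dx": -0.2, "dz": 20.5, "gripper": -1},
  ],
  force=30,
)

```text
$.increments[0]: bad value
```

```bash
python3 -c "
from h import *
to([.5722,-.0635,.13])
snap('side','s1.png')"
```

```text
t 1.7 pos [0.4308 0.0274 0.2228] ytool deg 0.15 tilt [ 3.e-04  2.e-04 -1.e+00] inc cm [-9.12 14.12  9.28] F [-0.7 -0.5 -0.2] w 83.9 0.0
```

All five keys are needed in each row.

Emit:
servo_tool(
  increments=[
    {"dx": -0.2, "dy": 0, "dz": 3, "yaw": 0, "gripper": 0.9},
    {"dx": -0.2, "dy": 0, "dz": 6, "yaw": 0, "gripper": 0.9},
    {"dx": -0.2, "dy": 0, "dz": 9, "yaw": 0, "gripper": 0.9},
    {"dx": -0.2, "dy": 0, "dz": 12, "yaw": 0, "gripper": 0.9},
    {"dx": -0.2, "dy": 0, "dz": 15, "yaw": 0, "gripper": 0.9},
    {"dx": -0.2, "dy": 0, "dz": 17, "yaw": 0, "gripper": 0.9},
    {"dx": -0.2, "dy": 0, "dz": 18.5, "yaw": 0, "gripper": 0.9},
    {"dx": -0.2, "dy": 0, "dz": 19.5, "yaw": 0, "gripper": 0.9},
    {"dx": -0.2, "dy": 0, "dz": 20.2, "yaw": 0, "gripper": 0.9},
    {"dx": -0.2, "dy": 0, "dz": 20.5, "yaw": 0, "gripper": 0.9},
    {"dx": -0.2, "dy": 0, "dz": 20.5, "yaw": 0, "gripper": 0.9},
    {"dx": -0.2, "dy": 0, "dz": 20.5, "yaw": 0, "gripper": -1},
    {"dx": -0.2, "dy": 0, "dz": 20.5, "yaw": 0, "gripper": -1},
    {"dx": -0.2, "dy": 0, "dz": 20.5, "yaw": 0, "gripper": -1},
    {"dx": -0.2, "dy": 0, "dz": 20.5, "yaw": 0, "gripper": -1},
    {"dx": -0.2, "dy": 0, "dz": 20.5, "yaw": 0, "gripper": -1},
    {"dx": -0.2, "dy": 0, "dz": 20.5, "yaw": 0, "gripper": -1},
    {"dx": -0.2, "dy": 0, "dz": 20.5, "yaw": 0, "gripper": -1},
  ],
  force=30,
)

```text
t: 3.25
tool_pos: [0.4309, 0.0238, 0.0177]
eef_rot: [-2.222, -2.221, 0.0]
contact_force: [-1.7, -0.1, 1.5]
grip_width: 0.461
gripper_force: 6.0
```

```bash
python3 -c "
from h import *
to([.5722,-.0635,.13])
snap('side','s1.png')"
```

```text
t 3.25 pos [0.4309 0.0238 0.0177] ytool deg -0.02 tilt [-3.e-04 -0.e+00 -1.e+00] inc cm [ -8.73  14.13 -11.23] F [-1.7 -0.1  1.5] w 40.6 6.012742000166327
```

View pics/s1.png

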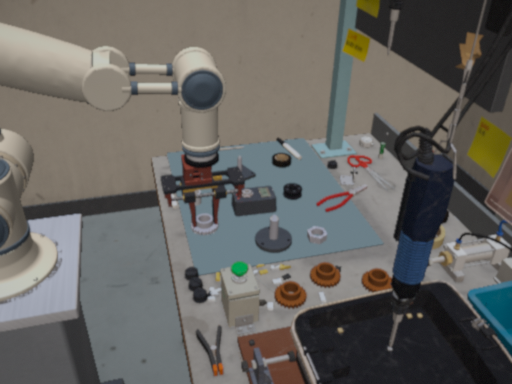

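The fingers straddle the gear hub at (205,222) and width 40.6 mm matches the hub. Next I lift it and carry it over the round stand.

Emit:
servo_tool(
  increments=[
    {"dx": 0, "dy": 0, "dz": 0, "yaw": 0, "gripper": -1},
    {"dx": 0, "dy": 0, "dz": 0, "yaw": 0, "gripper": -1},
    {"dx": 0, "dy": 0, "dz": -1, "yaw": 0, "gripper": -1},
    {"dx": 0, "dy": 0, "dz": -3, "yaw": 0, "gripper": -1},
    {"dx": 0, "dy": 0, "dz": -6, "yaw": 0, "gripper": -1},
    {"dx": 0, "dy": 0, "dz": -9, "yaw": 0, "gripper": -1},
    {"dx": 0, "dy": 0, "dz": -11, "yaw": 0, "gripper": -1},
    {"dx": -1, "dy": 1.6, "dz": -12, "yaw": 0, "gripper": -1},
    {"dx": -2.4, "dy": 4, "dz": -12, "yaw": 0, "gripper": -1},
    {"dx": -4.2, "dy": 7, "dz": -12, "yaw": 0, "gripper": -1},
    {"dx": -6, "dy": 10, "dz": -12, "yaw": 0, "gripper": -1},
    {"dx": -7.6, "dy": 12, "dz": -12, "yaw": 0, "gripper": -1},
    {"dx": -8.5, "dy": 13.5, "dz": -12, "yaw": 0, "gripper": -1},
    {"dx": -8.9, "dy": 14.1, "dz": -12, "yaw": 0, "gripper": -1},
    {"dx": -8.9, "dy": 14.1, "dz": -12, "yaw": 0, "gripper": -1},
    {"dx": -8.9, "dy": 14.1, "dz": -12, "yaw": 0, "gripper": -1},
    {"dx": -8.9, "dy": 14.1, "dz": -12, "yaw": 0, "gripper": -1},
  ],
  force=30,
)

```text
t: 4.72
tool_pos: [0.5713, -0.0645, 0.1378]
eef_rot: [-2.221, -2.222, 0.0]
contact_force: [0.1, -0.0, -1.8]
grip_width: 0.451
gripper_force: 30.0
```

```bash
python3 -c "
from h import *
to([.5722,-.065,.029])
snap('side','s2.png')"
```

```text
t 4.72 pos [ 0.5713 -0.0645  0.1378] ytool deg 0.02 tilt [-4.e-04  3.e-04 -1.e+00] inc cm [-0.06  0.09 10.88] F [ 0.1 -0.  -1.8] w 39.7 29.998600599355996
```

View pics/s2.png

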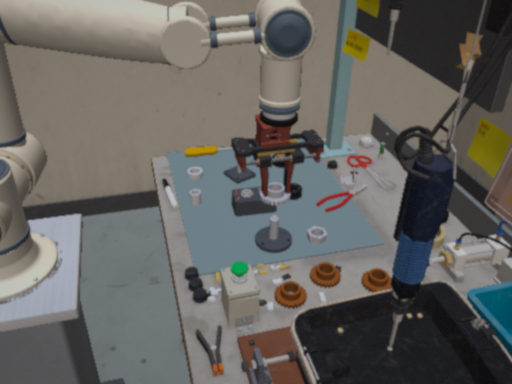

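The gear hangs level at (275,190), right over the post at (274,222).

Emit:
servo_tool(
  increments=[
    {"dx": 0, "dy": 0, "dz": 2, "yaw": 0, "gripper": -1},
    {"dx": 0, "dy": 0, "dz": 3.5, "yaw": 0, "gripper": -1},
    {"dx": 0, "dy": 0, "dz": 4.5, "yaw": 0, "gripper": -1},
    {"dx": 0, "dy": 0, "dz": 5.5, "yaw": 0, "gripper": -1},
    {"dx": 0, "dy": 0, "dz": 6.5, "yaw": 0, "gripper": -1},
    {"dx": 0, "dy": 0, "dz": 8, "yaw": 0, "gripper": -1},
    {"dx": 0, "dy": 0, "dz": 9.5, "yaw": 0, "gripper": -1},
    {"dx": 0, "dy": 0, "dz": 10.3, "yaw": 0, "gripper": -1},
    {"dx": 0, "dy": 0, "dz": 10.7, "yaw": 0, "gripper": -1},
    {"dx": 0, "dy": 0, "dz": 10.75, "yaw": 0, "gripper": -1},
    {"dx": 0, "dy": 0, "dz": 10.75, "yaw": 0, "gripper": -1},
  ],
)

```text
t: 5.68
tool_pos: [0.5724, -0.0652, 0.0307]
eef_rot: [2.221, 2.221, 0.001]
contact_force: [0.6, -0.1, -2.5]
grip_width: 0.445
gripper_force: 30.0
```

Emit:
servo_tool(
  increments=[
    {"dx": 0, "dy": 0, "dz": 0, "yaw": 0, "gripper": -0.05},
    {"dx": 0, "dy": 0, "dz": 0, "yaw": 0, "gripper": 0.1},
    {"dx": 0, "dy": 0, "dz": 0, "yaw": 0, "gripper": 0.35},
    {"dx": 0, "dy": 0, "dz": 0, "yaw": 0, "gripper": 0.35},
    {"dx": 0, "dy": 0, "dz": 0, "yaw": 0, "gripper": 0.35},
    {"dx": 0, "dy": 0, "dz": -2, "yaw": 0, "gripper": 0.35},
    {"dx": 0, "dy": 0, "dz": -5, "yaw": 0, "gripper": 0.35},
    {"dx": 0, "dy": 0, "dz": -9, "yaw": 0, "gripper": 0.35},
    {"dx": 0, "dy": 0, "dz": -12, "yaw": 0, "gripper": 0.35},
    {"dx": 0, "dy": 0, "dz": -12, "yaw": 0, "gripper": 0.35},
    {"dx": 0, "dy": 0, "dz": -12, "yaw": 0, "gripper": 0.35},
  ],
)

```text
t: 6.6
tool_pos: [0.5733, -0.0654, 0.1531]
eef_rot: [2.218, 2.218, 0.005]
contact_force: [0.5, -0.4, -1.7]
grip_width: 0.673
gripper_force: 0.0
```

```bash
python3 -c "
from h import *
to([.446,.257,.14])
im,d=snap('side');cv2.imwrite('pics/s3.png',cv2.resize(im[120:270,140:360],None,fx=3.5,fy=3.5)[:,:,::-1])"
```

```text
t 6.6 pos [ 0.5733 -0.0654  0.1531] ytool deg -0.01 tilt [ 0.0054 -0.001  -1.    ] inc cm [ 32.24 -12.74   1.21] F [ 0.5 -0.4 -1.7] w 59.3 0.0
```

View pics/s3.png

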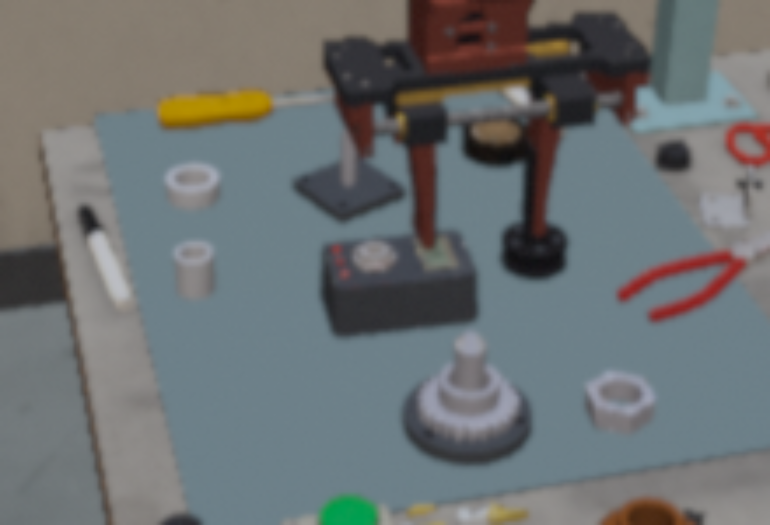

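The gear sits flat on the round plate. Next is the ring.

Emit:
servo_tool(
  increments=[
    {"dx": 2, "dy": -0.8, "dz": 0, "yaw": 0, "gripper": 0.35},
    {"dx": 5, "dy": -2, "dz": 0, "yaw": 0, "gripper": 0.35},
    {"dx": 8, "dy": -3.2, "dz": 0, "yaw": 0, "gripper": 0.35},
    {"dx": 11.5, "dy": -4.6, "dz": 0, "yaw": 0, "gripper": 0.35},
    {"dx": 15, "dy": -6, "dz": 0, "yaw": 0, "gripper": 0.35},
    {"dx": 18.5, "dy": -7.3, "dz": 0, "yaw": 0, "gripper": 0.35},
    {"dx": 22, "dy": -8.7, "dz": 0, "yaw": 0, "gripper": 0.35},
    {"dx": 25.5, "dy": -10, "dz": 0, "yaw": 0, "gripper": 0.35},
    {"dx": 28.5, "dy": -11.2, "dz": 0, "yaw": 0, "gripper": 0.35},
    {"dx": 31, "dy": -12.2, "dz": 2, "yaw": 0, "gripper": 0.35},
    {"dx": 32.2, "dy": -12.6, "dz": 4, "yaw": 0, "gripper": 0.35},
    {"dx": 32.2, "dy": -12.6, "dz": 5, "yaw": 0, "gripper": 0.35},
    {"dx": 32.2, "dy": -12.6, "dz": 7, "yaw": 0, "gripper": 0.35},
    {"dx": 32.2, "dy": -12.6, "dz": 9, "yaw": 0, "gripper": 0.35},
    {"dx": 32.2, "dy": -12.6, "dz": 9, "yaw": 0, "gripper": 0.35},
    {"dx": 32.2, "dy": -12.6, "dz": 9, "yaw": 0, "gripper": 0.35},
  ],
)

```text
t: 7.98
tool_pos: [0.445, 0.2554, 0.058]
eef_rot: [-2.222, -2.219, 0.007]
contact_force: [0.3, -0.5, 0.5]
grip_width: 0.672
gripper_force: 0.0
```

```bash
python3 -c "
from h import *
to([.446,.257,.008])"
```

```text
t 7.98 pos [0.445  0.2554 0.058 ] ytool deg -0.06 tilt [-0.0042 -0.0024 -1.    ] inc cm [0.18 0.12 5.  ] F [ 0.3 -0.5  0.5] w 59.1 0.0
```

Emit:
servo_tool(
  increments=[
    {"dx": 0, "dy": 0, "dz": 1.5, "yaw": 0, "gripper": 0.35},
    {"dx": 0, "dy": 0, "dz": 3, "yaw": 0, "gripper": 0.35},
    {"dx": 0, "dy": 0, "dz": 4.2, "yaw": 0, "gripper": 0.35},
    {"dx": 0, "dy": 0, "dz": 4.9, "yaw": 0, "gripper": 0.35},
    {"dx": 0, "dy": 0, "dz": 5.2, "yaw": 0, "gripper": 0.35},
    {"dx": 0, "dy": 0, "dz": 5.2, "yaw": 0, "gripper": 0.35},
    {"dx": 0, "dy": 0, "dz": 5.2, "yaw": 0, "gripper": -1},
    {"dx": 0, "dy": 0, "dz": 5.2, "yaw": 0, "gripper": -1},
    {"dx": 0, "dy": 0, "dz": 5.2, "yaw": 0, "gripper": -1},
    {"dx": 0, "dy": 0, "dz": 5.2, "yaw": 0, "gripper": -1},
    {"dx": 0, "dy": 0, "dz": 5.2, "yaw": 0, "gripper": -1},
    {"dx": 0, "dy": 0, "dz": 5.2, "yaw": 0, "gripper": -1},
    {"dx": 0, "dy": 0, "dz": 5.2, "yaw": 0, "gripper": -1},
  ],
  force=25,
)

```text
t: 9.07
tool_pos: [0.4465, 0.2571, 0.009]
eef_rot: [2.221, 2.221, 0.002]
contact_force: [-0.1, -0.4, 5.9]
grip_width: 0.47
gripper_force: 25.0
```

```bash
python3 -c "
from h import *
to([.5722,-.0635,.14])"
```

```text
t 9.07 pos [0.4465 0.2571 0.009 ] ytool deg -0.01 tilt [ 1.3e-03  6.0e-04 -1.0e+00] inc cm [-32.05  12.59 -13.1 ] F [-0.1 -0.4  5.9] w 41.3 25.002141720615327
```

Emit:
servo_tool(
  increments=[
    {"dx": 0, "dy": 0, "dz": -1, "yaw": 0, "gripper": -1},
    {"dx": 0, "dy": 0, "dz": -4, "yaw": 0, "gripper": -1},
    {"dx": 0, "dy": 0, "dz": -7.5, "yaw": 0, "gripper": -1},
    {"dx": 0, "dy": 0, "dz": -10.5, "yaw": 0, "gripper": -1},
    {"dx": -1.2, "dy": 0.5, "dz": -12.5, "yaw": 0, "gripper": -1},
    {"dx": -3.5, "dy": 1.4, "dz": -13, "yaw": 0, "gripper": -1},
    {"dx": -7, "dy": 2.8, "dz": -13, "yaw": 0, "gripper": -1},
    {"dx": -10.5, "dy": 4.1, "dz": -13, "yaw": 0, "gripper": -1},
    {"dx": -14, "dy": 5.5, "dz": -13, "yaw": 0, "gripper": -1},
    {"dx": -17.5, "dy": 6.9, "dz": -13, "yaw": 0, "gripper": -1},
    {"dx": -21, "dy": 8.3, "dz": -13, "yaw": 0, "gripper": -1},
    {"dx": -24.5, "dy": 9.6, "dz": -13, "yaw": 0, "gripper": -1},
    {"dx": -27.5, "dy": 10.8, "dz": -13, "yaw": 0, "gripper": -1},
    {"dx": -30, "dy": 11.8, "dz": -13, "yaw": 0, "gripper": -1},
    {"dx": -31.4, "dy": 12.4, "dz": -13, "yaw": 0, "gripper": -1},
    {"dx": -32.1, "dy": 12.6, "dz": -13, "yaw": 0, "gripper": -1},
    {"dx": -32.1, "dy": 12.6, "dz": -13, "yaw": 0, "gripper": -1},
    {"dx": -32.1, "dy": 12.6, "dz": -13, "yaw": 0, "gripper": -1},
    {"dx": -32.1, "dy": 12.6, "dz": -13, "yaw": 0, "gripper": -1},
    {"dx": -32.1, "dy": 12.6, "dz": -13, "yaw": 0, "gripper": -1},
  ],
)

```text
t: 10.73
tool_pos: [0.5718, -0.0627, 0.1384]
eef_rot: [-2.22, -2.223, -0.001]
contact_force: [-0.4, -0.4, -0.4]
grip_width: 0.47
gripper_force: 25.0
```

```bash
python3 -c "
from h import *
to([.5722,-.0635,.048])
im,d=snap('side');cv2.imwrite('pics/s4.png',cv2.resize(im[120:270,140:360],None,fx=3.5,fy=3.5)[:,:,::-1])"
```

```text
t 10.73 pos [ 0.5718 -0.0627  0.1384] ytool deg 0.09 tilt [ 2.e-04  3.e-04 -1.e+00] inc cm [-0.08  0.04  9.04] F [-0.4 -0.4 -0.4] w 41.3 24.999994724057615
```

View pics/s4.png

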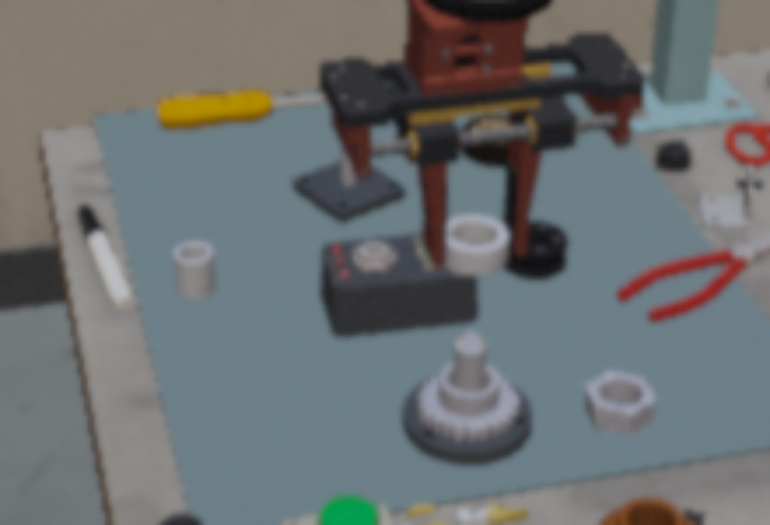

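The ring at (476,245) is above the post tip at (470,340).

Emit:
servo_tool(
  increments=[
    {"dx": 0, "dy": 0, "dz": 1.5, "yaw": 0, "gripper": -1},
    {"dx": 0, "dy": 0, "dz": 3.5, "yaw": 0, "gripper": -1},
    {"dx": 0, "dy": 0, "dz": 5, "yaw": 0, "gripper": -1},
    {"dx": 0, "dy": 0, "dz": 6, "yaw": 0, "gripper": -1},
    {"dx": 0, "dy": 0, "dz": 7, "yaw": 0, "gripper": -1},
    {"dx": 0, "dy": 0, "dz": 8, "yaw": 0, "gripper": -1},
    {"dx": 0, "dy": 0, "dz": 8.7, "yaw": 0, "gripper": -1},
    {"dx": 0, "dy": 0, "dz": 9, "yaw": 0, "gripper": -1},
    {"dx": 0, "dy": 0, "dz": 9.05, "yaw": 0, "gripper": -1},
    {"dx": 0, "dy": 0, "dz": 9.05, "yaw": 0, "gripper": -1},
    {"dx": 0, "dy": 0, "dz": 9.05, "yaw": 0, "gripper": -1},
  ],
)

```text
t: 11.7
tool_pos: [0.5724, -0.0642, 0.0483]
eef_rot: [2.221, 2.22, 0.001]
contact_force: [0.3, -0.1, -0.9]
grip_width: 0.473
gripper_force: 25.0
```

Emit:
servo_tool(
  increments=[
    {"dx": 0, "dy": 0, "dz": 0, "yaw": 0, "gripper": 0},
    {"dx": 0, "dy": 0, "dz": 0, "yaw": 0, "gripper": 0.1},
    {"dx": 0, "dy": 0, "dz": 0, "yaw": 0, "gripper": 0.35},
    {"dx": 0, "dy": 0, "dz": 0, "yaw": 0, "gripper": 0.35},
    {"dx": 0, "dy": 0, "dz": 0, "yaw": 0, "gripper": 0.35},
    {"dx": 0, "dy": 0, "dz": -2, "yaw": 0, "gripper": 0.35},
    {"dx": 0, "dy": 0, "dz": -5, "yaw": 0, "gripper": 0.35},
    {"dx": 0, "dy": 0, "dz": -8, "yaw": 0, "gripper": 0.35},
    {"dx": -0.3, "dy": 2, "dz": -9, "yaw": 2, "gripper": 0.35},
    {"dx": -0.6, "dy": 5, "dz": -9, "yaw": 2, "gripper": 0.35},
    {"dx": -1, "dy": 8, "dz": -9, "yaw": 2, "gripper": 0.35},
    {"dx": -1.3, "dy": 10, "dz": -9, "yaw": 2, "gripper": 0.35},
    {"dx": -1.3, "dy": 10, "dz": -9, "yaw": 2, "gripper": 0.35},
    {"dx": -1.3, "dy": 10, "dz": -9, "yaw": 2, "gripper": 0.35},
    {"dx": -1.3, "dy": 10, "dz": -9, "yaw": 2, "gripper": 0.35},
  ],
)

```text
t: 12.95
tool_pos: [0.6714, -0.077, 0.1374]
eef_rot: [-2.259, -2.182, 0.001]
contact_force: [0.1, 0.0, -0.1]
grip_width: 0.675
gripper_force: 0.0
```

```bash
python3 -c "
from h import *
to([.672,-.0765,.008])
im,d=snap('side');cv2.imwrite('pics/s5.png',cv2.resize(im[150:260,200:360],None,fx=4,fy=4)[:,:,::-1])"
```

```text
t 12.95 pos [ 0.6714 -0.077   0.1374] ytool deg -2.01 tilt [-1.e-03  2.e-04 -1.e+00] inc cm [ 0.05  0.07 12.94] F [ 0.1  0.  -0.1] w 59.4 0.0
```

View pics/s5.png

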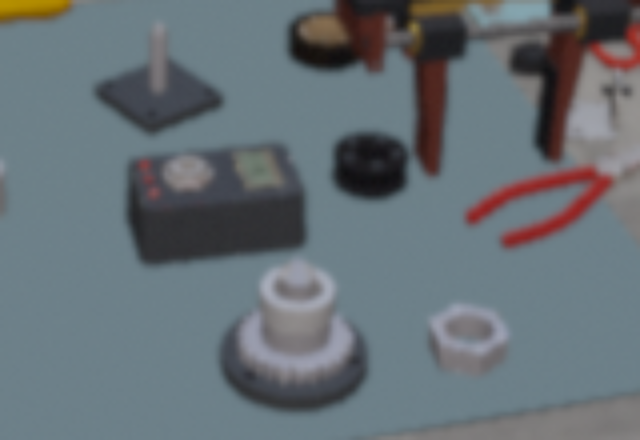

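The ring sits on the gear hub at (297,300). Next is the nut.

Emit:
servo_tool(
  increments=[
    {"dx": 0, "dy": 0, "dz": 2, "yaw": 0, "gripper": 0.35},
    {"dx": 0, "dy": 0, "dz": 5, "yaw": 0, "gripper": 0.35},
    {"dx": 0, "dy": 0, "dz": 8, "yaw": 0, "gripper": 0.35},
    {"dx": 0, "dy": 0, "dz": 10, "yaw": 0, "gripper": 0.35},
    {"dx": 0, "dy": 0, "dz": 11.5, "yaw": 0, "gripper": 0.35},
    {"dx": 0, "dy": 0, "dz": 12.5, "yaw": 0, "gripper": 0.35},
    {"dx": 0, "dy": 0, "dz": 12.9, "yaw": 0, "gripper": 0.35},
    {"dx": 0, "dy": 0, "dz": 12.9, "yaw": 0, "gripper": 0.35},
    {"dx": 0, "dy": 0, "dz": 12.9, "yaw": 0, "gripper": -1},
    {"dx": 0, "dy": 0, "dz": 12.9, "yaw": 0, "gripper": -1},
    {"dx": 0, "dy": 0, "dz": 12.9, "yaw": 0, "gripper": -1},
    {"dx": 0, "dy": 0, "dz": 12.9, "yaw": 0, "gripper": -1},
    {"dx": 0, "dy": 0, "dz": 12.9, "yaw": 0, "gripper": -1},
    {"dx": 0, "dy": 0, "dz": 12.9, "yaw": 0, "gripper": -1},
    {"dx": 0, "dy": 0, "dz": 12.9, "yaw": 0, "gripper": -1},
  ],
)

```text
t: 14.25
tool_pos: [0.6727, -0.0773, 0.0102]
eef_rot: [2.259, 2.181, 0.002]
contact_force: [-0.5, 0.2, 6.0]
grip_width: 0.45
gripper_force: 25.0
```

```bash
python3 -c "
from h import *
to([.5722,-.064,.14])"
```

```text
t 14.25 pos [ 0.6727 -0.0773  0.0102] ytool deg -2.01 tilt [ 2.1e-03 -4.0e-04 -1.0e+00] inc cm [  0.97 -10.06 -13.  ] F [-0.5  0.2  6. ] w 39.6 24.99016839341948
```

Emit:
servo_tool(
  increments=[
    {"dx": 0, "dy": 0, "dz": -1, "yaw": 0, "gripper": -1},
    {"dx": 0, "dy": 0, "dz": -4, "yaw": 0, "gripper": -1},
    {"dx": 0, "dy": 0, "dz": -7.5, "yaw": 0, "gripper": -1},
    {"dx": 0, "dy": 0, "dz": -10.5, "yaw": 0, "gripper": -1},
    {"dx": 0, "dy": 0, "dz": -12.5, "yaw": 0, "gripper": -1},
    {"dx": 0.1, "dy": -1, "dz": -13, "yaw": 0, "gripper": -1},
    {"dx": 0.3, "dy": -3, "dz": -13, "yaw": 0, "gripper": -1},
    {"dx": 0.5, "dy": -5.5, "dz": -13, "yaw": 0, "gripper": -1},
    {"dx": 0.7, "dy": -8, "dz": -13, "yaw": 0, "gripper": -1},
    {"dx": 0.9, "dy": -9.5, "dz": -13, "yaw": 0, "gripper": -1},
    {"dx": 0.95, "dy": -10, "dz": -13, "yaw": 0, "gripper": -1},
    {"dx": 0.95, "dy": -10, "dz": -13, "yaw": 0, "gripper": -1},
    {"dx": 0.95, "dy": -10, "dz": -13, "yaw": 0, "gripper": -1},
    {"dx": 0.95, "dy": -10, "dz": -13, "yaw": 0, "gripper": -1},
    {"dx": 0.95, "dy": -10, "dz": -13, "yaw": 0, "gripper": -1},
  ],
)

```text
t: 15.5
tool_pos: [0.573, -0.0643, 0.1384]
eef_rot: [-2.26, -2.182, 0.0]
contact_force: [-0.3, -0.7, -0.8]
grip_width: 0.45
gripper_force: 25.0
```

```bash
python3 -c "
from h import *
to([.5722,-.064,.067])
im,d=snap('side');cv2.imwrite('pics/s6.png',cv2.resize(im[150:260,200:360],None,fx=4,fy=4)[:,:,::-1])"
```

```text
t 15.5 pos [ 0.573  -0.0643  0.1384] ytool deg -2.02 tilt [-3.e-04  0.e+00 -1.e+00] inc cm [ 0.03 -0.08  7.14] F [-0.3 -0.7 -0.8] w 39.6 24.986018075796892
```

View pics/s6.png

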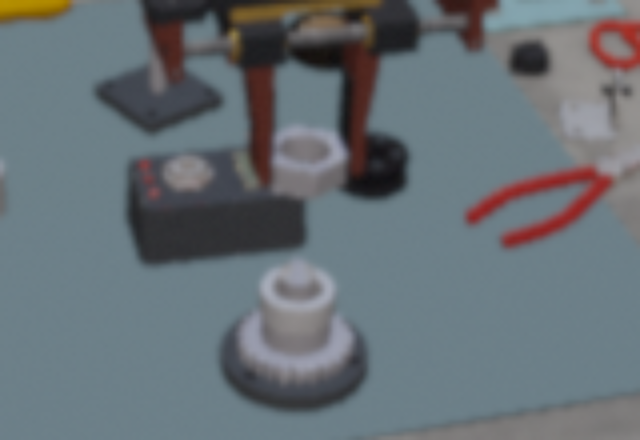

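The nut at (310,160) hangs level above the post at (297,268).

Emit:
servo_tool(
  increments=[
    {"dx": 0, "dy": -0.05, "dz": 1, "yaw": 0, "gripper": -1},
    {"dx": 0, "dy": -0.05, "dz": 2.5, "yaw": 0, "gripper": -1},
    {"dx": 0, "dy": -0.05, "dz": 4, "yaw": 0, "gripper": -1},
    {"dx": 0, "dy": -0.05, "dz": 5, "yaw": 0, "gripper": -1},
    {"dx": 0, "dy": -0.05, "dz": 6, "yaw": 0, "gripper": -1},
    {"dx": 0, "dy": -0.05, "dz": 6.8, "yaw": 0, "gripper": -1},
    {"dx": 0, "dy": -0.05, "dz": 7.2, "yaw": 0, "gripper": -1},
    {"dx": 0, "dy": -0.05, "dz": 7.2, "yaw": 0, "gripper": -1},
    {"dx": 0, "dy": -0.05, "dz": 7.2, "yaw": 0, "gripper": -1},
  ],
)

```text
t: 16.3
tool_pos: [0.5722, -0.0642, 0.0669]
eef_rot: [2.26, 2.182, 0.001]
contact_force: [0.5, -1.9, -0.2]
grip_width: 0.455
gripper_force: 25.0
```

Emit:
servo_tool(
  increments=[
    {"dx": 0, "dy": 0, "dz": 0, "yaw": 0, "gripper": -0.02},
    {"dx": 0, "dy": 0, "dz": 0, "yaw": 0, "gripper": 0.1},
    {"dx": 0, "dy": 0, "dz": 0, "yaw": 0, "gripper": 0.4},
    {"dx": 0, "dy": 0, "dz": 0, "yaw": 0, "gripper": 0.4},
    {"dx": 0, "dy": 0, "dz": 0, "yaw": 0, "gripper": 0.4},
    {"dx": 0, "dy": 0, "dz": -2, "yaw": 0, "gripper": 0.5},
    {"dx": 0, "dy": 0, "dz": -5, "yaw": 0, "gripper": 0.5},
    {"dx": 0, "dy": 0, "dz": -7, "yaw": 0, "gripper": 0.5},
    {"dx": 3.5, "dy": 2, "dz": -7, "yaw": -2, "gripper": 0.5},
    {"dx": 7, "dy": 4.5, "dz": -7, "yaw": -2, "gripper": 0.5},
    {"dx": 10.5, "dy": 7, "dz": -7, "yaw": -2, "gripper": 0.5},
    {"dx": 14, "dy": 9, "dz": -7, "yaw": -2, "gripper": 0.5},
    {"dx": 16.7, "dy": 10.8, "dz": -7, "yaw": -2, "gripper": 0.5},
    {"dx": 16.7, "dy": 10.8, "dz": -7, "yaw": -2, "gripper": 0.5},
    {"dx": 16.7, "dy": 10.8, "dz": -7, "yaw": -2, "gripper": 0.5},
    {"dx": 16.7, "dy": 10.8, "dz": -7, "yaw": -2, "gripper": 0.5},
  ],
)

```text
t: 17.63
tool_pos: [0.6855, 0.0986, 0.1363]
eef_rot: [-2.221, -2.221, 0.001]
contact_force: [-0.2, 0.1, -0.0]
grip_width: 0.751
gripper_force: 0.0
```

```bash
python3 -c "
from h import *
to([.675,.107,.008])
im,d=snap('side');cv2.imwrite('pics/s7.png',cv2.resize(im[120:260,160:360],None,fx=4,fy=4)[:,:,::-1])
im,d=snap('top');P=cloud('top',d);s=P[185:220,285:325];
m=(s[...,2]>.068)&(s[...,2]<.09); print(m.sum(),(s[m].min(0)+s[m].max(0))/2,np.median(s[m],0)); print('tilt fit',np.linalg.lstsq(np.c_[s[m][:,:2]-s[m][:,:2].mean(0),np.ones(m.sum())],s[m][:,2],rcond=None)[0])"
```

```text
t 17.63 pos [0.6855 0.0986 0.1363] ytool deg -0.0 tilt [-7.e-04 -6.e-04 -1.e+00] inc cm [ 0.85 -1.04 12.83] F [-0.2  0.1 -0. ] w 66.1 0.0
180 [ 0.57260769 -0.06265918  0.07539641] [ 0.57154636 -0.06179636  0.07671514]
tilt fit [ 0.02572064 -0.00867983  0.07603536]
```

View pics/s7.png

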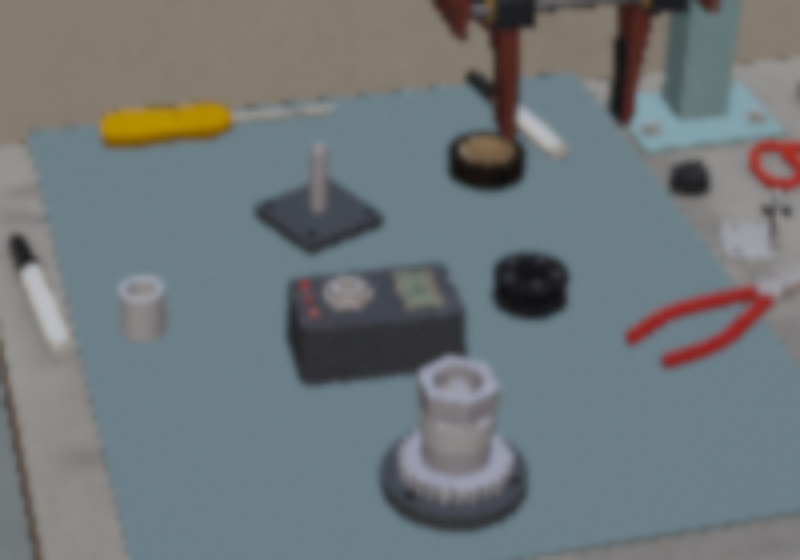

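The nut sits flat on the ring at (458,385), so the round stand is done. Next is the pulley.

Emit:
servo_tool(
  increments=[
    {"dx": 0.8, "dy": -1, "dz": 1, "yaw": 0, "gripper": 0.5},
    {"dx": 0.8, "dy": -1, "dz": 4, "yaw": 0, "gripper": 0.5},
    {"dx": 0.8, "dy": -1, "dz": 7, "yaw": 0, "gripper": 0.5},
    {"dx": 0.8, "dy": -1, "dz": 9.5, "yaw": 0, "gripper": 0.5},
    {"dx": 0.8, "dy": -1, "dz": 11, "yaw": 0, "gripper": 0.5},
    {"dx": 0.8, "dy": -1, "dz": 12.2, "yaw": 0, "gripper": 0.5},
    {"dx": 0.8, "dy": -1, "dz": 12.7, "yaw": 0, "gripper": 0.5},
    {"dx": 0.8, "dy": -1, "dz": 12.7, "yaw": 0, "gripper": 0.5},
    {"dx": 0.8, "dy": -1, "dz": 12.7, "yaw": 0, "gripper": -1},
    {"dx": 0.8, "dy": -1, "dz": 12.7, "yaw": 0, "gripper": -1},
    {"dx": 0.8, "dy": -1, "dz": 12.7, "yaw": 0, "gripper": -1},
    {"dx": 0.8, "dy": -1, "dz": 12.7, "yaw": 0, "gripper": -1},
    {"dx": 0.8, "dy": -1, "dz": 12.7, "yaw": 0, "gripper": -1},
    {"dx": 0.8, "dy": -1, "dz": 12.7, "yaw": 0, "gripper": -1},
    {"dx": 0.8, "dy": -1, "dz": 12.7, "yaw": 0, "gripper": -1},
  ],
)

```text
t: 18.98
tool_pos: [0.6766, 0.107, 0.0116]
eef_rot: [2.22, 2.22, 0.003]
contact_force: [-0.4, -0.3, 6.1]
grip_width: 0.561
gripper_force: 25.0
```

```bash
python3 -c "
from h import *
to([.5645,.2308,.14])"
```

```text
t 18.98 pos [0.6766 0.107  0.0116] ytool deg -0.01 tilt [ 0.0028  0.     -1.    ] inc cm [ 12.38 -11.18 -12.87] F [-0.4 -0.3  6.1] w 49.3 25.00097413547337
```

Emit:
servo_tool(
  increments=[
    {"dx": 0, "dy": 0, "dz": -1, "yaw": 0, "gripper": -1},
    {"dx": 0, "dy": 0, "dz": -4, "yaw": 0, "gripper": -1},
    {"dx": 0, "dy": 0, "dz": -7.5, "yaw": 0, "gripper": -1},
    {"dx": 0, "dy": 0, "dz": -10.5, "yaw": 0, "gripper": -1},
    {"dx": 0, "dy": 0, "dz": -12.5, "yaw": 0, "gripper": -1},
    {"dx": 1, "dy": -0.9, "dz": -13, "yaw": 0, "gripper": -1},
    {"dx": 3, "dy": -2.7, "dz": -13, "yaw": 0, "gripper": -1},
    {"dx": 5.5, "dy": -5, "dz": -13, "yaw": 0, "gripper": -1},
    {"dx": 8, "dy": -7.2, "dz": -13, "yaw": 0, "gripper": -1},
    {"dx": 10.5, "dy": -9.4, "dz": -13, "yaw": 0, "gripper": -1},
    {"dx": 12, "dy": -10.7, "dz": -13, "yaw": 0, "gripper": -1},
    {"dx": 12.4, "dy": -11.1, "dz": -13, "yaw": 0, "gripper": -1},
    {"dx": 12.4, "dy": -11.1, "dz": -13, "yaw": 0, "gripper": -1},
    {"dx": 12.4, "dy": -11.1, "dz": -13, "yaw": 0, "gripper": -1},
    {"dx": 12.4, "dy": -11.1, "dz": -13, "yaw": 0, "gripper": -1},
    {"dx": 12.4, "dy": -11.1, "dz": -13, "yaw": 0, "gripper": -1},
  ],
)

```text
t: 20.32
tool_pos: [0.5653, 0.2299, 0.1392]
eef_rot: [2.223, 2.219, -0.001]
contact_force: [0.3, 0.0, -0.7]
grip_width: 0.561
gripper_force: 25.0
```

```bash
python3 -c "
from h import *
to([.5645,.2308,.024])
im,d=snap('side');cv2.imwrite('pics/s8.png',cv2.resize(im[120:260,160:360],None,fx=4,fy=4)[:,:,::-1])"
```

```text
t 20.32 pos [0.5653 0.2299 0.1392] ytool deg -0.1 tilt [-4.e-04 -5.e-04 -1.e+00] inc cm [ 0.09 -0.07 11.52] F [ 0.3  0.  -0.7] w 49.3 24.999823537655175
```

View pics/s8.png

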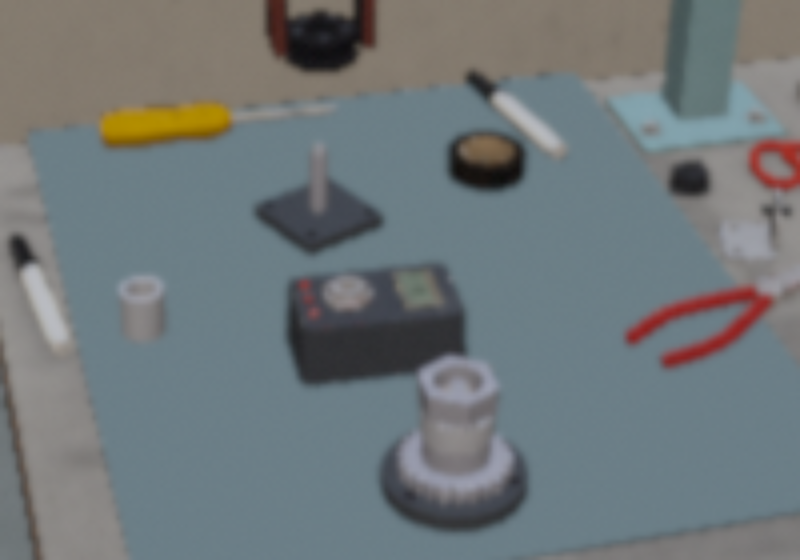

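The pulley at (320,45) hangs over the square post tip at (318,148).

Emit:
servo_tool(
  increments=[
    {"dx": 0.05, "dy": -0.05, "dz": 2, "yaw": 0, "gripper": -1},
    {"dx": 0.05, "dy": -0.05, "dz": 4, "yaw": 0, "gripper": -1},
    {"dx": 0.05, "dy": -0.05, "dz": 5.5, "yaw": 0, "gripper": -1},
    {"dx": 0.05, "dy": -0.05, "dz": 6.5, "yaw": 0, "gripper": -1},
    {"dx": 0.05, "dy": -0.05, "dz": 7.5, "yaw": 0, "gripper": -1},
    {"dx": 0.05, "dy": -0.05, "dz": 9, "yaw": 0, "gripper": -1},
    {"dx": 0.05, "dy": -0.05, "dz": 10.5, "yaw": 0, "gripper": -1},
    {"dx": 0.05, "dy": -0.05, "dz": 11.2, "yaw": 0, "gripper": -1},
    {"dx": 0.05, "dy": -0.05, "dz": 11.5, "yaw": 0, "gripper": -1},
    {"dx": 0.05, "dy": -0.05, "dz": 11.5, "yaw": 0, "gripper": -1},
    {"dx": 0.05, "dy": -0.05, "dz": 11.5, "yaw": 0, "gripper": -1},
  ],
)

```text
t: 21.28
tool_pos: [0.5649, 0.2316, 0.0256]
eef_rot: [2.221, 2.221, 0.002]
contact_force: [0.2, -0.2, -0.3]
grip_width: 0.561
gripper_force: 25.0
```

Emit:
servo_tool(
  increments=[
    {"dx": 0, "dy": 0, "dz": 0, "yaw": 0, "gripper": 0.2},
    {"dx": 0, "dy": 0, "dz": 0, "yaw": 0, "gripper": 0.3},
    {"dx": 0, "dy": 0, "dz": 0, "yaw": 0, "gripper": 0.5},
    {"dx": 0, "dy": 0, "dz": 0, "yaw": 0, "gripper": 0.5},
    {"dx": 0, "dy": 0, "dz": 0, "yaw": 0, "gripper": 0.5},
    {"dx": 0, "dy": 0, "dz": -2, "yaw": 0, "gripper": 0.5},
    {"dx": 0, "dy": 0, "dz": -5, "yaw": 0, "gripper": 0.5},
    {"dx": 0, "dy": 0, "dz": -8.5, "yaw": 0, "gripper": 0.5},
    {"dx": 0, "dy": 0, "dz": -11, "yaw": 0, "gripper": 0.5},
    {"dx": -2, "dy": -3, "dz": -11.5, "yaw": 0, "gripper": 0.3},
    {"dx": -4.3, "dy": -6, "dz": -11.5, "yaw": 0, "gripper": 0.2},
    {"dx": -6.5, "dy": -9, "dz": -11.5, "yaw": 0, "gripper": 0.2},
    {"dx": -8.5, "dy": -12, "dz": -11.5, "yaw": 0, "gripper": 0.2},
    {"dx": -10, "dy": -13.6, "dz": -11.5, "yaw": 0, "gripper": 0.2},
    {"dx": -10, "dy": -13.6, "dz": -11.5, "yaw": 0, "gripper": 0.2},
    {"dx": -10, "dy": -13.6, "dz": -11.5, "yaw": 0, "gripper": 0.2},
    {"dx": -10, "dy": -13.6, "dz": -11.5, "yaw": 0, "gripper": 0.2},
  ],
)

```text
t: 22.7
tool_pos: [0.4287, 0.1318, 0.14]
eef_rot: [2.222, 2.221, 0.002]
contact_force: [0.3, -0.6, -0.8]
grip_width: 0.599
gripper_force: 0.0
```

```bash
python3 -c "
from h import *
to([.428,.131,.014])
im,d=snap('side');cv2.imwrite('pics/s9.png',cv2.resize(im[120:260,160:360],None,fx=4,fy=4)[:,:,::-1])"
```

```text
t 22.7 pos [0.4287 0.1318 0.14  ] ytool deg -0.02 tilt [ 1.1e-03  5.0e-04 -1.0e+00] inc cm [-0.08 -0.08 12.6 ] F [ 0.3 -0.6 -0.8] w 52.7 0.0
```

View pics/s9.png

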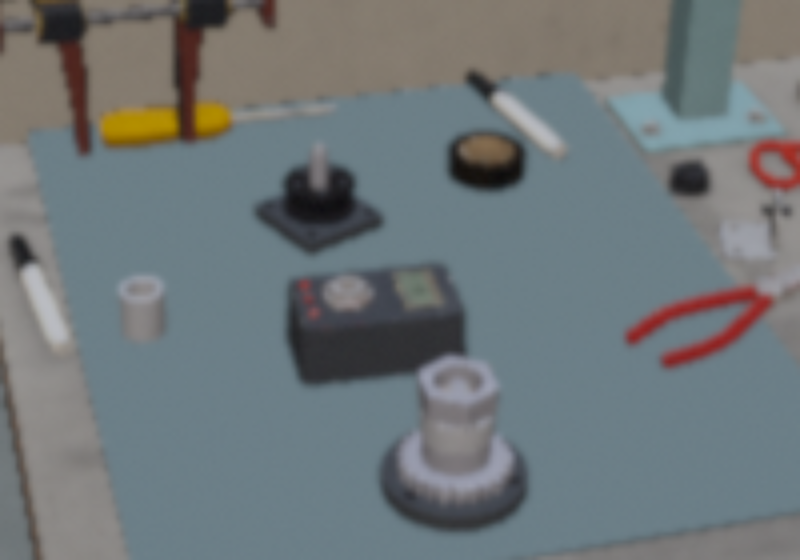

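The pulley is seated on the square stand at (318,195). For the sleeve I go down to a TCP height of about 0.014.

Emit:
servo_tool(
  increments=[
    {"dx": -0.05, "dy": -0.05, "dz": 2, "yaw": 0, "gripper": 0.2},
    {"dx": -0.05, "dy": -0.05, "dz": 5, "yaw": 0, "gripper": 0.2},
    {"dx": -0.05, "dy": -0.05, "dz": 8, "yaw": 0, "gripper": 0.2},
    {"dx": -0.05, "dy": -0.05, "dz": 10, "yaw": 0, "gripper": 0.2},
    {"dx": -0.05, "dy": -0.05, "dz": 11.5, "yaw": 0, "gripper": 0.2},
    {"dx": -0.05, "dy": -0.05, "dz": 12.3, "yaw": 0, "gripper": 0.2},
    {"dx": -0.05, "dy": -0.05, "dz": 12.6, "yaw": 0, "gripper": 0.2},
    {"dx": -0.05, "dy": -0.05, "dz": 12.6, "yaw": 0, "gripper": 0.2},
    {"dx": -0.05, "dy": -0.05, "dz": 12.6, "yaw": 0, "gripper": -1},
    {"dx": -0.05, "dy": -0.05, "dz": 12.6, "yaw": 0, "gripper": -1},
    {"dx": -0.05, "dy": -0.05, "dz": 12.6, "yaw": 0, "gripper": -1},
    {"dx": -0.05, "dy": -0.05, "dz": 12.6, "yaw": 0, "gripper": -1},
    {"dx": -0.05, "dy": -0.05, "dz": 12.6, "yaw": 0, "gripper": -1},
    {"dx": -0.05, "dy": -0.05, "dz": 12.6, "yaw": 0, "gripper": -1},
    {"dx": -0.05, "dy": -0.05, "dz": 12.6, "yaw": 0, "gripper": -1},
    {"dx": -0.05, "dy": -0.05, "dz": 12.6, "yaw": 0, "gripper": -1},
  ],
  force=20,
)

```text
t: 24.08
tool_pos: [0.4282, 0.1311, 0.0144]
eef_rot: [2.221, 2.221, 0.002]
contact_force: [-1.5, 0.3, 5.2]
grip_width: 0.302
gripper_force: 20.0
```

```bash
python3 -c "
from h import *
to([.5645,.2308,.145])
im,d=snap('top');P=cloud('top',d);s=P[190:220,175:210]
m=(s[...,2]>.03)&(s[...,2]<.045);q=s[m];print(m.sum(),(q.min(0)+q.max(0))/2,np.median(q,0))"
```

```text
t 24.08 pos [0.4282 0.1311 0.0144] ytool deg -0.01 tilt [ 1.3e-03  3.0e-04 -1.0e+00] inc cm [  9.98  13.65 -13.03] F [-1.5  0.3  5.2] w 26.6 20.001657167449594
247 [0.56404735 0.23203056 0.03754186] [0.56395631 0.23155026 0.0374922 ]
```

Emit:
servo_tool(
  increments=[
    {"dx": 0, "dy": 0, "dz": -1, "yaw": 0, "gripper": -1},
    {"dx": 0, "dy": 0, "dz": -4, "yaw": 0, "gripper": -1},
    {"dx": 0, "dy": 0, "dz": -7.5, "yaw": 0, "gripper": -1},
    {"dx": 0, "dy": 0, "dz": -10.5, "yaw": 0, "gripper": -1},
    {"dx": 0, "dy": 0, "dz": -12.5, "yaw": 0, "gripper": -1},
    {"dx": 0.7, "dy": 1, "dz": -13, "yaw": 0, "gripper": -1},
    {"dx": 2.2, "dy": 3, "dz": -13, "yaw": 0, "gripper": -1},
    {"dx": 4.4, "dy": 6, "dz": -13, "yaw": 0, "gripper": -1},
    {"dx": 6.6, "dy": 9, "dz": -13, "yaw": 0, "gripper": -1},
    {"dx": 8.5, "dy": 11.5, "dz": -13, "yaw": 0, "gripper": -1},
    {"dx": 9.6, "dy": 13.1, "dz": -13, "yaw": 0, "gripper": -1},
    {"dx": 10, "dy": 13.6, "dz": -13, "yaw": 0, "gripper": -1},
    {"dx": 10, "dy": 13.6, "dz": -13, "yaw": 0, "gripper": -1},
    {"dx": 10, "dy": 13.6, "dz": -13, "yaw": 0, "gripper": -1},
    {"dx": 10, "dy": 13.6, "dz": -13, "yaw": 0, "gripper": -1},
    {"dx": 10, "dy": 13.6, "dz": -13, "yaw": 0, "gripper": -1},
  ],
)

```text
t: 25.47
tool_pos: [0.5631, 0.2303, 0.1442]
eef_rot: [2.222, 2.22, 0.001]
contact_force: [-0.0, 0.8, -0.5]
grip_width: 0.306
gripper_force: 20.0
```

```bash
python3 -c "
from h import *
to([.5645,.2308,.049])
im,d=snap('side');cv2.imwrite('pics/s10.png',cv2.resize(im[80:220,140:340],None,fx=4,fy=4)[:,:,::-1])"
```

```text
t 25.47 pos [0.5631 0.2303 0.1442] ytool deg -0.04 tilt [ 4.e-04  0.e+00 -1.e+00] inc cm [0.05 0.14 9.52] F [-0.   0.8 -0.5] w 26.9 19.999785404652357
```

View pics/s10.png

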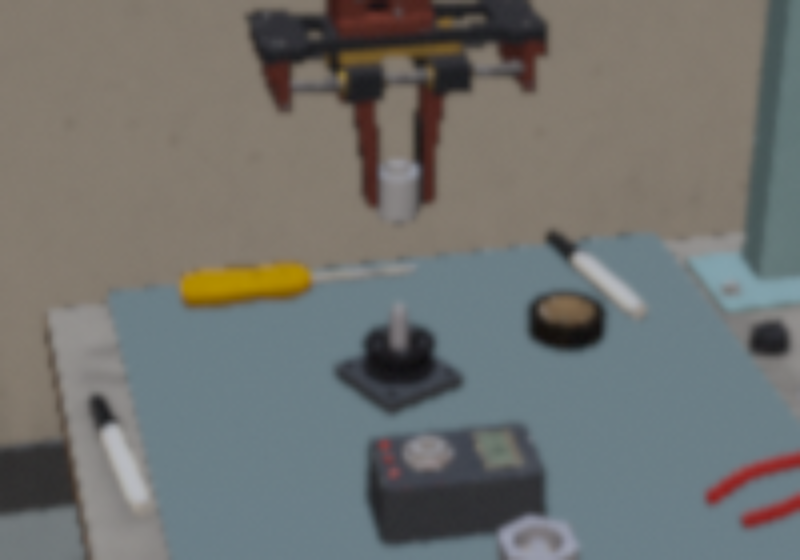

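The sleeve at (399,190) is upright over the post tip at (399,308).

Emit:
servo_tool(
  increments=[
    {"dx": 0, "dy": 0.05, "dz": 2, "yaw": 0, "gripper": -1},
    {"dx": 0, "dy": 0.05, "dz": 4, "yaw": 0, "gripper": -1},
    {"dx": 0, "dy": 0.05, "dz": 5.5, "yaw": 0, "gripper": -1},
    {"dx": 0, "dy": 0.05, "dz": 6.5, "yaw": 0, "gripper": -1},
    {"dx": 0, "dy": 0.05, "dz": 7.5, "yaw": 0, "gripper": -1},
    {"dx": 0, "dy": 0.05, "dz": 8.5, "yaw": 0, "gripper": -1},
    {"dx": 0, "dy": 0.05, "dz": 9.2, "yaw": 0, "gripper": -1},
    {"dx": 0, "dy": 0.05, "dz": 9.5, "yaw": 0, "gripper": -1},
    {"dx": 0, "dy": 0.05, "dz": 9.5, "yaw": 0, "gripper": -1},
    {"dx": 0, "dy": 0.05, "dz": 9.5, "yaw": 0, "gripper": -1},
  ],
)

```text
t: 26.35
tool_pos: [0.5646, 0.2311, 0.0492]
eef_rot: [2.221, 2.221, 0.001]
contact_force: [0.9, -0.3, -0.8]
grip_width: 0.304
gripper_force: 20.0
```

Emit:
servo_tool(
  increments=[
    {"dx": 0, "dy": 0, "dz": 0, "yaw": 0, "gripper": -0.3},
    {"dx": 0, "dy": 0, "dz": 0, "yaw": 0, "gripper": -0.2},
    {"dx": 0, "dy": 0, "dz": 0, "yaw": 0, "gripper": 0.2},
    {"dx": 0, "dy": 0, "dz": 0, "yaw": 0, "gripper": 0.2},
    {"dx": 0, "dy": 0, "dz": 0, "yaw": 0, "gripper": 0.2},
    {"dx": 0, "dy": 0, "dz": -2, "yaw": 0, "gripper": 0.2},
    {"dx": 0, "dy": 0, "dz": -5, "yaw": 0, "gripper": 0.2},
    {"dx": 0, "dy": 0, "dz": -8.5, "yaw": 0, "gripper": 0.2},
    {"dx": 0, "dy": 0, "dz": -11, "yaw": 0, "gripper": 0.2},
    {"dx": 0, "dy": -3, "dz": -11.5, "yaw": 0, "gripper": 0.2},
    {"dx": 0, "dy": -6, "dz": -11.5, "yaw": 0, "gripper": 0.2},
    {"dx": 0, "dy": -9, "dz": -11.5, "yaw": 0, "gripper": 0.2},
    {"dx": 0, "dy": -12, "dz": -11.5, "yaw": 0, "gripper": 0.2},
    {"dx": 0, "dy": -14, "dz": -11.5, "yaw": 0, "gripper": 0.2},
    {"dx": 0, "dy": -14, "dz": -11.5, "yaw": 0, "gripper": 0.2},
    {"dx": 0, "dy": -14, "dz": -11.5, "yaw": 0, "gripper": 0.2},
    {"dx": 0, "dy": -14, "dz": -11.5, "yaw": 0, "gripper": 0.2},
  ],
)

```text
t: 27.77
tool_pos: [0.4247, 0.2311, 0.1639]
eef_rot: [2.221, 2.221, 0.001]
contact_force: [-0.6, -0.1, -0.4]
grip_width: 0.605
gripper_force: 0.0
```

```bash
python3 -c "
from h import *
to([.5645,.2308,.049])
im,d=snap('side');cv2.imwrite('pics/s11.png',cv2.resize(im[120:260,160:360],None,fx=4,fy=4)[:,:,::-1])
im,d=snap('top');P=cloud('top',d)
for s in(P[188:222,172:212],P[185:220,285:325]):
  m=(s[...,2]>.06)&(s[...,2]<.095);q=s[m];print(m.sum(),(q.min(0)+q.max(0))/2,np.median(q,0))"
```

```text
t 27.77 pos [0.4247 0.2311 0.1639] ytool deg -0.01 tilt [ 1.e-03  2.e-04 -1.e+00] inc cm [-0.03 13.96 11.5 ] F [-0.6 -0.1 -0.4] w 53.2 0.0
68 [0.56433151 0.22949574 0.06653094] [0.56442455 0.22976725 0.06836513]
201 [ 0.5715407  -0.06236937  0.07106884] [ 0.57155393 -0.06194804  0.07636369]
```

View pics/s11.png

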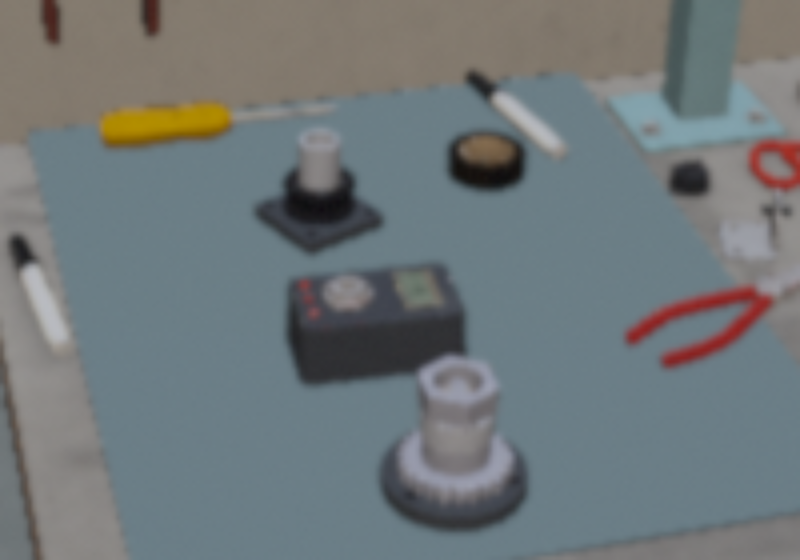

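Both stacks are seated, with the sleeve at (320,165) and the nut at (458,385). The tester, tape and screwdriver are in place and the gripper is clear, so I hand in.

```bash
python3 -c "
from h import *
print(bot.hand_in())"
```

```text
the job is handed in; nothing more can be done
None
```

The job is handed in: the gear, ring and nut are on the round stand and the pulley and sleeve on the square stand. All looked fully down in the last camera check at 28 s, with the tester, tape and screwdriver not visibly moved.

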